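# Reject the broken bracket and hold the sound one in the fixture

### The job

One of the two small brackets has a corner of its foot broken off: put that one into the reject tray and let go of it. Then lay the sound bracket flat on the bed of the holding fixture between the two cheeks, front edge foremost, and use it to push the sprung fence back, square and steady, until the fence's pointers stand between the two ribs (about 5 to 12 N), never back to its end stop. Finish while still gripping the bracket and pressing it there, so that a colleague can fasten it, with nothing but the bracket on the fence; leave the other things on the table alone.

Things in the scene. Friction and masses are not known exactly. Their poses are not given: they have to be found in the camera images.
- fixture: Fixed holding fixture, mm: dark steel bed 10 thick, 120 wide (y), from x = -70 to 100; origin on its underside. x points to the sprung fence (roughly away from the robot). Two aluminium cheeks, tops at z = 22, run along x from -32 to 30 with 74 clear between them, centred on y = 0. Spring housing (dark block, 76 wide, to z = 42) at x = 86 to 100.
- fence_face (a point): Front face of the sprung fence, on the fixture's centre line, 4.5 mm above the bed; axes as the fixture's. The fence is an upright aluminium plate 72 wide, 10 thick, top 30.5 mm above the bed; its front face looks to the fixture's -x and stands at x = 45 mm of the fixture when not pressed.
- fence (a joint): Travel of the sprung fence along the fixture's +x, m: 0 untouched, 0.027 end stop. Spring: about 1.8 N to start it, then 0.6 N per mm. A pointer on each side of the fence, in line with its front face, passes over two low ribs on the bed: at 0.005 (5 N) and 0.017 (12 N); half-way is 0.011.
- bracket_mid (a point): Sound bracket, aluminium, 0.14 kg, mm: foot 84 (x) x 50 (y) x 8 with an upright lug across it, 12 thick (x), 40 wide (y), rounded top 58 above the underside. Point: middle of the lug, 29 above the underside. x points to the foot's whole, straight front edge, 54 ahead; rear edge 30 behind. Grasp the lug across its thickness, 35 to 40 above the underside.
- reject_mid (a point): The reject: the same bracket with the front left corner of its foot broken off (gap 30 x 30 mm, leaving a tongue 20 mm wide at the front right). Point and axes as on the sound one: middle of the lug, 29 mm above the underside.
- tray: Reject tray, grey plastic, open-topped, fixed on the table: 140 (x) x 120 (y) mm outside, 35 high, walls and floor 4 thick; origin at the centre of its underside.
- magnetic_stirrer: White magnetic stirrer, fixed, between the brackets and the fixture: 194 (x) x 170 (y) mm, its flat top 75 mm above the table; origin at the centre of its underside. An obstacle to carry over.
- timer: Bystander (mm): white bench timer, 64 x 64 x 19, lying; origin at the centre of its underside. To be left alone.
- screwdriver: Bystander (mm): small screwdriver, 171 long, handle 22 thick, lying; origin at the centre of its underside. To be left alone.
- cap: Bystander (mm): loose screw cap of a bottle, 53 across, 25 high; origin at the centre of its underside. To be left alone.
- tweezers: Bystander (mm): steel tweezers, 138 long, 21 wide, 9 high, lying; origin at the centre of its underside. To be left alone.
- petri_dish: Bystander (mm): covered petri dish, 62 across, 14 high; origin at the centre of its underside. To be left alone.

How it is judged (in metres and radians):
On the way, in this order (a step that is already met when the one before it is completed fails the run):
1. the broken bracket lies in the reject tray, released (x of reject_mid in the frame of tray between -0.066 and 0.066 m and y of reject_mid in the frame of tray between -0.056 and 0.056 m and z of reject_mid in the frame of tray below 0.045 m and contact force between the fingers and reject below 0.2 N and linear speed of reject below 0.03 m/s), for 0.2 s.
2. the sound bracket pushes the fence back to between the ribs (y of bracket_mid in the frame of fixture between -0.013 and 0.013 m and z of bracket_mid in the frame of fixture below 0.044 m and angle between bracket_mid's own z axis and vertical below 0.09 rad and x of bracket_mid in the frame of fence_face below -0.048 m and angle between the x axis of bracket_mid and the x axis of fixture, either way round below 0.1 rad and value of joint fence between 0.005 and 0.017 m and contact force between bracket and fence between 3.5 and 14 N), for 0.3 s.
At the end, for the whole second after the job is handed in: Broken bracket in the tray, let go. Sound bracket flat on the bed (within 5 mm, 0.09 rad), within 13 mm of the centre line, square to the fence within 0.10 rad, gripped (over 2 N); fence at 0.005 to 0.017 m with 3.5 to 14 N on it from the bracket; robot not touching the fence (all of step 2 and x of reject_mid in the frame of tray between -0.066 and 0.066 m and y of reject_mid in the frame of tray between -0.056 and 0.056 m and z of reject_mid in the frame of tray below 0.045 m and contact force between the fingers and reject below 0.2 N and contact force between the fingers and bracket above 2 N and contact force between each of the arm, the fingers and fence below 0.3 N and contact force between reject and bracket below 0.2 N); the arm keeps its last pose, push and grip.
It fails at once if the fence is driven back to its end stop (value of joint fence above 0.0255 m).
It fails at once if a bystander is pushed away by more than 30 mm (distance of any of timer, screwdriver, cap, tweezers, petri_dish from where it was at the start of the episode above 0.03 m).
It also fails if it takes over 56 s, if anything falls off the work surface, if the arm or the gripper's body presses on something with over 40 N, if the wrist force passes 120 N, or if a joint passes its speed limit or range.

### The arm

A 6-joint arm with a two-finger parallel gripper is mounted at the origin on a cart in front of the work surface, level with it; the furniture and walls round the work are solid. World frame = base frame: x ahead of the robot, y to its left, z up, the work surface at z = 0. Lengths are in mm, angles in rad, forces in N, time in s.
With the tool pointing down it reaches from about 300 to 775 mm from the base axis. Payload 14.6 kg.
Tool frame: the origin (TCP) lies at the very end of the fingers, on their centre line; the grasp point (between the pads) lies 19 mm behind it (grip_point_offset is the distance from the TCP to the grasp point, in mm); z points along the fingers, y is the line along which they close (so a half turn about z gives the same grasp; the last joint's range is limited). The gripper opens to 94 mm and grips with 3 to 60 N. Pads are 16 mm wide; open, the fingers measure 119 mm over their backs; the gripper's body (75 mm by 177 mm) begins 78 mm behind the grasp point.
Start: joints at [-1.267, 0.3, 1.521, -0, 1.321, -0.067], TCP at [199.291, -512.613, 205.446] pointing down, gripper open.
Joint ranges: [-3.03, 3.03], [-0.79, 2.21], [0.23, 2.52], [-1.04, 4.18], [0, 3.07], [-2.55, 2.55]. Speed limits (rad/s): [2.22, 2.22, 2.57, 3.14, 3.14, 3.14].

### API

Orientations are given as [roll, pitch, yaw] about the fixed x, y, z axes, in that order (R = Rz(yaw) Ry(pitch) Rx(roll)).
In Python, from cell import read_state, camera, camera_info, sign_off, grip_point_offset gives the robot as it stands.
- The arm moves only by the shell command python3 -m handwheel 'ROWS' [FORCE]. ROWS is text: rows parted by semicolons, each of 5 numbers parted by spaces: the shift along the world's x, y, z in units of 40 mm (1.0 is 40 mm), then the turn about the world's z in units of 5 degrees (1.0 is 5 degrees), then the closure, from 0 (fully open) to 1 (shut). In form: dx dy dz yaw gripper; .... A call has 1 to 12 rows; each row shifts and turns the commanded pose from where the row before left it; what a row does not reach is not made up. A row lasts 1/12 s, in which the tool goes at most 41.7 mm and 7.16 degrees, less where a joint would pass 70% of its speed; a pose out of reach is approached as far as the arm can. A call is refused whole if a number of a shift passes 1 or a number of a turn 1, either way. A call with a gripper value outside its range is refused whole. The fingers move at their own pace and stop on an object; FORCE is the grip in N (left out, the last holds). Time passes only in rows, so rows that do not move let the fingers close. It gives the time, the measured TCP pose, the force, the opening and the grip force at its end, in the units of the state.
- read_state(): the state, without advancing time (a new reading comes with each control period).
- camera(name): name is "scene" or "side" or "wrist"; returns (picture, depth): 400x640x3 uint8, red, green, blue; 400x640 float32, mm along the optical axis (not along the pixel's ray), 0 where there is no reading.
- camera_info(name): a dict with "intrinsics" (3x3 intrinsics, pixels), "world_from_camera" (4x4, takes a point from camera to world coordinates). Camera axes: x right, y down, z forward; pixel columns grow to the right and rows downward; lengths in mm; the calibration is good to about 2 mm. A picture is of the moment at which its call begins: read the wrist's pose just before it. camera_info takes no time and is no camera call; for the wrist camera it gives the pose at the moment of the call.
- sign_off(): hands the job in; it is judged then, once.
The state is a dict: "clock": time; "joints": joint angles; "qd": joint speeds; "effort": joint torques, N m; "eef_pos": TCP position; "eef_rot": TCP orientation; "wrist_force": force on the tool from outside, world axes, zero at the start; "moment": the same for the moment, N m; "finger_gap": finger opening in mm; "finger_force": force on a finger pad.
Only numpy, scipy, OpenCV 4.12 (cv2) and the standard library are available. Lean on these libraries where they do the work, as an engineer would, in place of code of your own. Each camera call takes 0.05 s, during which the arm holds its last target. There are 200 camera calls.

## Working session

There is one attempt and no reset: what is moved stays moved. The work goes in short steps, Python scripts to look and compute and a shell command to move; the robot and the scene stay as the last step left them, time stands still between calls to the robot, and variables do not carry over. Pictures are saved under pics/ and viewed, at most 10 in all, crops included, and the job is handed in when it is done.

```bash
mkdir -p pics; ls
cat > h.py <<'E'
import numpy as np,cv2
from cell import *
def shot(n,f):
    i=camera_info(n); p,d=camera(n); cv2.imwrite(f'pics/{f}.png',p[:,:,::-1]); np.savez(f'pics/{f}.npz',p=p,d=d,K=i['intrinsics'],T=i['world_from_camera'])
def cloud(f):
    z=np.load(f'pics/{f}.npz'); d=z['d'];K=z['K'];T=z['T']
    v,u=np.mgrid[:d.shape[0],:d.shape[1]]
    P=np.stack([(u-K[0,2])/K[0,0]*d,(v-K[1,2])/K[1,1]*d,d],-1)@T[:3,:3].T+T[:3,3]
    P[d==0]=np.nan
    return P,z['p']
E
python3 - <<'E'
from h import *
shot('scene','s0');shot('side','d0')
s=read_state();print(s['eef_pos'],s['eef_rot'],s['clock'],camera_info('scene')['world_from_camera'],camera_info('side')['world_from_camera'])
E
```

```text
pics
[ 199.23129271 -512.39077238  204.94286545] [-3.14054504e+00 -5.84512962e-05  3.70810919e-01] 0.1 [[ 6.98906220e-01 -4.48236052e-01  5.57328034e-01 -1.49160545e+02]
 [-7.15086108e-01 -4.52634953e-01  5.32703912e-01 -8.54526099e+02]
 [ 1.34890498e-02 -7.70847612e-01 -6.36876758e-01  8.28110929e+02]
 [ 0.00000000e+00  0.00000000e+00  0.00000000e+00  1.00000000e+00]] [[ 9.67708513e-01 -1.12277721e-01  2.25685506e-01  2.72310791e+02]
 [-2.52071115e-01 -4.28825472e-01  8.67507272e-01 -1.06133181e+03]
 [-6.22045930e-04 -8.96382970e-01 -4.43280030e-01  5.02879868e+02]
 [ 0.00000000e+00  0.00000000e+00  0.00000000e+00  1.00000000e+00]]
```

View pics/s0.png

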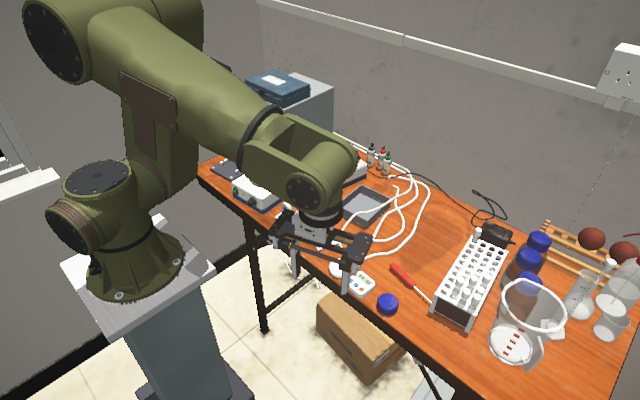

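View pics/d0.png

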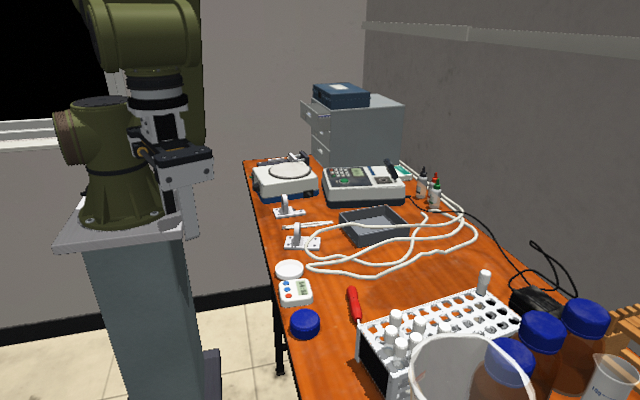

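The side view shows brackets at about (288,210) and (302,240), the tray at (372,225), tweezers at (308,225), the stirrer at (285,182) and the fixture behind it at (285,158). In the scene view the arm hides the work area.

Run:
```python
from h import *
P,p=cloud('d0')
for u,v in [(284,202),(288,213),(296,230),(303,243),(320,238),(372,228),(345,212),(400,230),(310,225),(285,170),(270,160),(300,156),(290,266),(295,292),(305,320)]:
    print(u,v,P[v,u].round(0))
c=p[140:260,235:435]; cv2.imwrite('pics/d0c.png',cv2.resize(c,None,fx=4,fy=4,interpolation=cv2.INTER_CUBIC)[:,:,::-1])
```

```text
284 202 [ 418. -162.   42.]
288 213 [ 428. -161.    7.]
296 230 [ 418. -319.   46.]
303 243 [nan nan nan]
320 238 [ 483. -292.   -2.]
372 228 [ 597. -344.   39.]
345 212 [ 565. -239.   31.]
400 230 [ 669. -347.   25.]
310 225 [ 473. -231.    2.]
285 170 [450. -12.  72.]
270 160 [437. 226.  18.]
300 156 [547. 222.  25.]
290 266 [ 386. -406.   13.]
295 292 [ 378. -495.   17.]
305 320 [ 379. -578.   23.]
```

View pics/d0c.png

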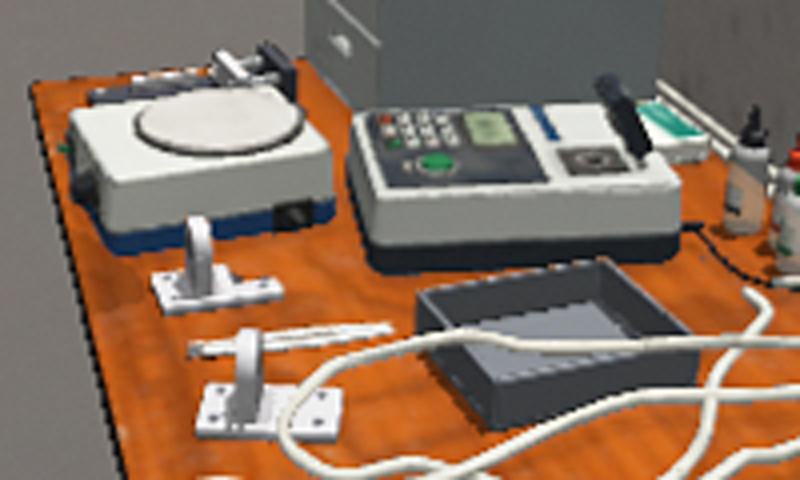

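The crop shows the far bracket with a narrow tongue on its right, so it is probably the broken one. The near bracket looks whole. I'll go over them with the wrist camera to check.

```bash
python3 -m handwheel '0 0 1 0 0; 0.3 0.5 1 0 0; 0.5 0.85 0.5 0 0; 0.5 0.85 0.5 0 0; 0.5 0.85 0 0 0; 0.5 0.85 0 0 0; 0.5 0.85 0 0 0; 0.5 0.85 0 0 0; 0.5 0.3 0 0 0; 0 0 0 0 0;0 0 0 0 0'
python3 - <<'E'
from h import *
shot('wrist','w0'); s=read_state(); print(s['eef_pos'],s['eef_rot'],s['clock'],camera_info('wrist')['world_from_camera'])
E
```

```text
clock: 1.02
eef_pos: [348.2, -282.0, 318.9]
eef_rot: [-3.141, 0.0, 0.373]
wrist_force: [0.2, -0.2, 0.4]
finger_gap: 94.2
finger_force: 0.0
[ 347.63916288 -282.6179451   318.90627743] [-3.14121356e+00  4.02435484e-04  3.71692420e-01] 1.0667 [[ 3.61766670e-01 -9.01456205e-01 -2.37700626e-01  4.17060078e+02]
 [-9.32268462e-01 -3.49638670e-01 -9.28887268e-02 -2.54813274e+02]
 [ 6.25788606e-04  2.55204842e-01 -9.66886807e-01  4.98331700e+02]
 [ 0.00000000e+00  0.00000000e+00  0.00000000e+00  1.00000000e+00]]
```

View pics/w0.png

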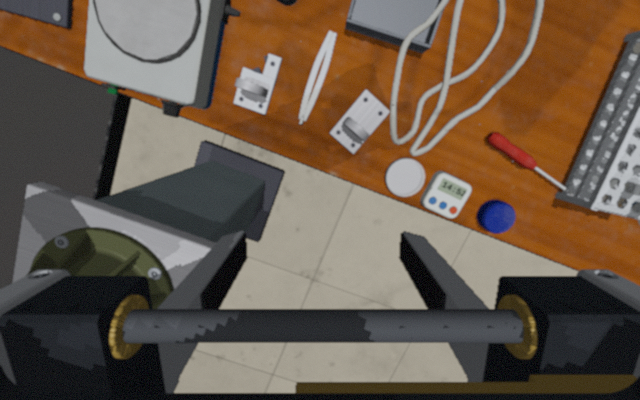

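The wrist view confirms it: the bracket at (258,85) lacks its front left corner, and the one at (360,122) is whole. The tweezers at (318,78) lie between them and the tray is at (395,20). Now I'll fit poses from the depth.

```bash
cat >> h.py <<'E'
def fit(P,x0,x1,y0,y1,z0,z1,t=''):
    m=(P[...,0]>x0)&(P[...,0]<x1)&(P[...,1]>y0)&(P[...,1]<y1)&(P[...,2]>z0)&(P[...,2]<z1)
    q=P[m]
    if len(q)<5: print(t,len(q)); return q
    r=cv2.minAreaRect(q[:,:2].astype(np.float32)); print(t,len(q),'c',np.round(r[0],1),'size',np.round(r[1],1),'ang',round(r[2],1),'z',np.percentile(q[:,2],[5,50,95]).round(1)); print(cv2.boxPoints(r).round(0).tolist()); return q
E
python3 - <<'E'
from h import *
P,p=cloud('w0')
for t,(u,v) in dict(table=(230,130),rej=(258,85),snd=(360,122),tw=(318,78)).items(): print(t,P[v,u].round())
fit(P,370,510,-215,-100,4,14,'rejfoot');fit(P,370,510,-215,-100,30,70,'rejlug')
fit(P,370,510,-370,-255,4,14,'sndfoot');fit(P,370,510,-370,-255,30,70,'sndlug')
fit(P,505,760,-420,-180,25,40,'tray')
fit(P,300,640,-120,120,65,82,'stir')
E
```

```text
table [ 353. -125.    0.]
rej [ 430. -156.   53.]
snd [ 437. -308.    8.]
tw [ 473. -225.    2.]
rejfoot 1403 c [ 442.5 -171.2] size [ 82.1 136. ] ang 26.0 z [6.1 8.1 9.7]
[[376.0, -128.0], [435.0, -250.0], [509.0, -214.0], [450.0, -92.0]]
rejlug 294 c [ 423.7 -143.2] size [12.3 38.7] ang 1.7 z [39.5 54.5 58.5]
[[417.0, -124.0], [418.0, -163.0], [430.0, -162.0], [429.0, -124.0]]
sndfoot 1590 c [ 436.2 -306.1] size [50.2 83.7] ang 71.0 z [6.8 8.3 9.9]
[[388.0, -316.0], [468.0, -344.0], [484.0, -296.0], [405.0, -269.0]]
sndlug 677 c [ 451.7 -336.5] size [78.6 95. ] ang 63.6 z [37.2 52.4 58.4]
[[392.0, -351.0], [477.0, -393.0], [512.0, -322.0], [427.0, -280.0]]
tray 643 c [ 578.3 -293.4] size [ 50.3 121.2] ang 6.3 z [26.3 34.5 36.5]
[[547.0, -236.0], [560.0, -356.0], [610.0, -351.0], [597.0, -230.0]]
stir 10717 c [426.9  -9.9] size [131.2 146.3] ang 7.4 z [67.4 70.7 75.2]
[[352.0, 54.0], [371.0, -91.0], [501.0, -74.0], [483.0, 71.0]]
```

Run:
```python
from h import *
P,p=cloud('w0')
fit(P,395,455,-330,-275,30,62,'sndlug');fit(P,395,430,-330,-275,20,62,'sndlug')
fit(P,380,495,-200,-110,5,12,'rejfoot')
Q,_=cloud('d0')
fit(Q,520,720,-380,-210,28,38,'tray d')
fit(Q,520,720,-380,-210,1,9,'trayfl d')
fit(Q,250,700,100,400,7,60,'fix d')
print(read_state()['joints'])
```

```text
sndlug 263 c [ 424.8 -302. ] size [40.  12.2] ang 70.1 z [40.9 54.7 59. ]
[[412.0, -319.0], [424.0, -323.0], [437.0, -285.0], [426.0, -281.0]]
sndlug 222 c [ 424.6 -301.9] size [40.  11.8] ang 70.8 z [39.  55.4 59. ]
[[412.0, -319.0], [424.0, -323.0], [437.0, -285.0], [426.0, -281.0]]
rejfoot 1356 c [ 435.6 -142.3] size [83.6 50.1] ang 1.6 z [6.5 8.1 9.7]
[[393.0, -118.0], [395.0, -169.0], [478.0, -166.0], [477.0, -116.0]]
tray d 377 c [ 632.8 -296.1] size [162.5 136.7] ang 5.0 z [28.3 32.1 35.7]
[[546.0, -235.0], [558.0, -371.0], [720.0, -357.0], [708.0, -221.0]]
trayfl d 638 c [ 608.7 -283.4] size [161.3 139.8] ang 5.9 z [1.4 3.1 8.1]
[[521.0, -222.0], [536.0, -361.0], [696.0, -345.0], [682.0, -206.0]]
fix d 571 c [522.4 230.9] size [189.3 256.5] ang 71.4 z [ 7.9 26.8 52.9]
[[371.0, 182.0], [614.0, 100.0], [674.0, 280.0], [431.0, 361.0]]
[-7.64254365e-01  1.86346585e-03  1.60241611e+00 -2.05393585e-04
  1.53782643e+00  4.34856442e-01]
```

```bash
python3 -m handwheel '0.16 0.29 -0.375 1 0; 0.16 0.29 -0.375 1 0;0.16 0.29 -0.375 1 0;0.16 0.29 -0.375 1 0;0.16 0.29 -0.375 1 0;0.16 0.29 -0.375 1 0;0.16 0.29 -0.375 1 0;0.16 0.29 -0.375 1 0;0.16 0.29 -0.375 1 0;0.16 0.29 -0.375 1 0;0.16 0.29 -0.375 1 0;0.16 0.29 -0.375 1 0'; python3 -m handwheel '0 0 0 1 0; 0 0 0 1 0; 0 0 0 0 0; 0 0 0 0 0'
python3 - <<'E'
from h import *
s=read_state();print(s['eef_pos'],np.degrees(s['eef_rot']))
shot('wrist','w1')
P,p=cloud('w1'); fit(P,395,455,-170,-110,30,62,'rejlug')
E
```

```text
clock: 2.07
eef_pos: [424.3, -144.0, 138.3]
eef_rot: [-3.141, 0.0, 1.421]
wrist_force: [0.4, -0.1, 0.4]
finger_gap: 93.6
finger_force: 0.0
clock: 2.4
eef_pos: [424.2, -144.2, 139.0]
eef_rot: [-3.141, -0.0, 1.588]
wrist_force: [0.5, 0.4, -0.6]
finger_gap: 94.1
finger_force: 0.0
[ 424.23158059 -144.23719598  139.02379395] [-1.79982322e+02 -1.71390852e-03  9.10130283e+01]
rejlug 611 c [ 423.5 -141.9] size [11.7 38.8] ang 1.3 z [40.  55.2 58.5]
[[417.0, -123.0], [418.0, -161.0], [430.0, -161.0], [429.0, -122.0]]
```

View pics/w1.png

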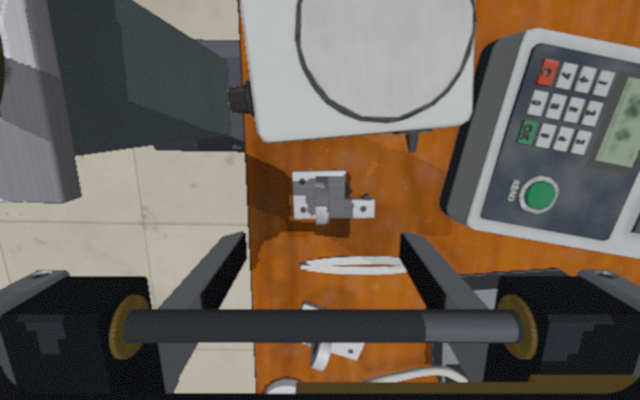

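The view shows the reject lug at (320,200) centred between the fingers, with clearance to the stirrer at the top. Going down to grip it.

```bash
python3 -m handwheel '0 0.05 -0.6 0 0; 0 0 -0.6 0 0; 0 0 -0.6 0 0; 0 0 -0.6 0 0; 0 0 -0.4 0 0; 0 0 -0.2 0 0; 0 0 0 0 0.9; 0 0 0 0 1; 0 0 0 0 1; 0 0 0 0 1; 0 0 0 0 1;0 0 0 0 1' 25; python3 -m handwheel '0 0 0 0 1;0 0 0 0 1;0 0 0 0 1;0 0 0.3 0 1;0 0 0.6 0 1; 0 0 0.8 0 1; 0 0 0.8 0 1'
```

```text
clock: 3.45
eef_pos: [424.8, -141.5, 19.7]
eef_rot: [3.141, 0.0, 1.592]
wrist_force: [1.0, -0.0, -0.1]
finger_gap: 57.7
finger_force: 0.0
clock: 4.03
eef_pos: [424.1, -141.1, 120.0]
eef_rot: [-3.14, -0.001, 1.593]
wrist_force: [-0.1, 0.0, 0.5]
finger_gap: 10.5
finger_force: 0.0
```

The fingers are slow (about 80 mm/s) and I lifted too soon. I'll open partly, check the bracket hasn't moved, and retry.

```bash
python3 -m handwheel '0 0 0 0 0.5; 0 0 0 0 0.5; 0 0 0 0 0.5; 0 0 0 0 0.5; 0 0 0 0 0.5; 0 0 0 0 0.5';python3 - <<'E'
from h import *
s=read_state();print(s['eef_pos'],s['finger_gap'],s['clock'])
shot('wrist','w2')
P,p=cloud('w2'); fit(P,395,455,-170,-110,30,62,'rejlug');fit(P,380,495,-200,-110,5,12,'rejfoot')
E
```

```text
clock: 4.53
eef_pos: [424.2, -141.2, 118.3]
eef_rot: [-3.14, -0.001, 1.593]
wrist_force: [0.2, -0.7, 0.0]
finger_gap: 45.9
finger_force: 0.0
[ 424.22388691 -141.19029021  118.28028177] 45.880767605939255 4.5333
rejlug 696 c [ 423.1 -141.8] size [11.8 38.8] ang 1.0 z [39.6 55.1 58.5]
[[417.0, -122.0], [418.0, -161.0], [429.0, -161.0], [429.0, -122.0]]
rejfoot 2897 c [ 435.5 -142. ] size [84.4 50. ] ang 1.4 z [7.  8.3 9.5]
[[393.0, -118.0], [394.0, -168.0], [478.0, -166.0], [477.0, -116.0]]
```

Undisturbed. Descending 100 mm and giving it time to close.

```bash
python3 -m handwheel '-0.02 0 -0.6 0 0.5; 0 0 -0.7 0 0.5; 0 0 -0.6 0 0.5; 0 0 -0.4 0 0.5; 0 0 -0.2 0 0.8; 0 0 0 0 1; 0 0 0 0 1; 0 0 0 0 1; 0 0 0 0 1; 0 0 0 0 1; 0 0 0 0 1;0 0 0 0 1' 25; python3 -m handwheel '0 0 0 0 1;0 0 0 0 1'
```

```text
clock: 5.58
eef_pos: [424.2, -141.5, 20.0]
eef_rot: [3.14, 0.001, 1.593]
wrist_force: [-0.7, 1.3, 7.6]
finger_gap: 11.5
finger_force: 25.0
clock: 5.75
eef_pos: [424.2, -141.6, 20.0]
eef_rot: [3.14, 0.001, 1.593]
wrist_force: [-1.6, 0.9, 7.4]
finger_gap: 11.9
finger_force: 25.0
```

```bash
python3 -m handwheel '0 0 0.6 0 1;0 0 0.8 0 1;0 0 0.8 0 1; 0.2 -0.2 0.6 0 1; 0.6 -0.45 0.4 0.2 1; 0.6 -0.45 0 0.2 1; 0.6 -0.45 0 0.2 1;0.6 -0.45 0 0.2 1;0.6 -0.45 0 0.2 1;0.6 -0.45 0 0 1;0.5 -0.45 0 0 1;0.42 -0.35 0 0 1'; python3 -m handwheel '0 0 0 0 1;0 0 0 0 1;0 0 0 0 1'
python3 - <<'E'
from h import *
s=read_state();print(s['eef_pos'],np.degrees(s['eef_rot']),s['finger_gap'])
shot('wrist','w3')
P,p=cloud('w3'); fit(P,520,720,-390,-200,30,37,'tray');fit(P,540,710,-370,-220,2,7,'floor')
E
```

```text
clock: 6.75
eef_pos: [613.5, -290.5, 146.8]
eef_rot: [-3.141, -0.0, 1.68]
wrist_force: [-0.9, 0.9, -1.7]
finger_gap: 11.7
finger_force: 25.0
clock: 7.0
eef_pos: [612.1, -288.9, 146.9]
eef_rot: [-3.141, -0.001, 1.68]
wrist_force: [0.4, -0.2, -1.6]
finger_gap: 11.8
finger_force: 25.0
[ 612.11023773 -288.93544003  146.87653839] [-1.79961318e+02 -2.88815396e-02  9.62499199e+01] 11.84988170828772
tray 1785 c [ 634.6 -290.9] size [160.8 126.6] ang 5.1 z [31.5 34.9 36.2]
[[549.0, -235.0], [560.0, -361.0], [720.0, -347.0], [709.0, -221.0]]
floor 8843 c [ 624.7 -282.2] size [164.4 123.2] ang 6.4 z [3.2 4.3 5.6]
[[536.0, -230.0], [550.0, -352.0], [713.0, -334.0], [700.0, -212.0]]
```

View pics/w3.png

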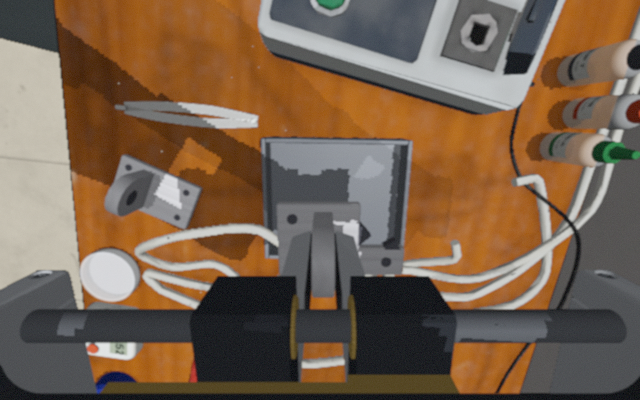

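The tray at (335,195) is under the bracket, and a cable runs close to its −y side. I'll shift 10 mm to +y and lower.

```bash
python3 -m handwheel '0.05 0.25 -0.2 0 1; 0 0 -0.5 0 1; 0 0 -0.6 0 1; 0 0 -0.6 0 1; 0 0 -0.5 0 1; 0 0 -0.4 0 1; 0 0 -0.2 0 1; 0 0 0 0 1; 0 0 0 0 1'
```

```text
clock: 7.8
eef_pos: [614.8, -278.9, 27.8]
eef_rot: [3.141, 0.0, 1.68]
wrist_force: [0.1, 0.8, -1.4]
finger_gap: 12.0
finger_force: 25.0
```

```bash
python3 -m handwheel '0 0 -0.07 0 1; 0 0 0 0 0.9; 0 0 0 0 0.6; 0 0 0 0 0.6; 0 0 0 0 0.6; 0 0 0 0 0.6; 0 0 0 0 0.6; 0 0 0.2 0 0.6; 0 0 0.6 0 0.6; 0 0 0.9 0 0.6; 0 0 0.9 0 0.5;0 0 0.9 0 0.5'
python3 - <<'E'
from h import *
shot('wrist','w4');s=read_state();print(s['eef_pos'])
P,p=cloud('w4'); fit(P,590,640,-305,-250,30,70,'lug');fit(P,395,430,-330,-275,20,62,'sndlug')
E
```

```text
clock: 8.8
eef_pos: [614.3, -279.2, 166.7]
eef_rot: [3.141, 0.0, 1.68]
wrist_force: [0.5, -0.5, -0.4]
finger_gap: 46.0
finger_force: 0.0
[ 616.48027303 -280.30850955  175.28478709]
lug 533 c [ 615.1 -279.6] size [11.9 38.4] ang 6.3 z [42.7 59.3 62.6]
[[607.0, -261.0], [611.0, -299.0], [623.0, -298.0], [619.0, -260.0]]
sndlug 611 c [ 425.3 -301.9] size [39.8 12.9] ang 71.1 z [23.9 52.1 58.3]
[[413.0, -319.0], [425.0, -323.0], [438.0, -285.0], [426.0, -281.0]]
```

The reject lies flat in the tray (lug top at 62 mm). Next, the sound bracket.

```bash
python3 -m handwheel '-0.5 -0.05 0 -0.6 0.5; -0.6 -0.06 0 -0.6 0.5; -0.6 -0.06 0 -0.6 0.5; -0.6 -0.06 0 -0.6 0.5; -0.6 -0.06 0 -0.6 0.5; -0.6 -0.07 0 -0.6 0.5; -0.6 -0.07 -0.5 -0.6 0.5; -0.65 -0.12 -0.6 -0.6 0.5; 0 0 -0.6 -0.3 0.5; 0 0 0 0 0.5; 0 0 0 0 0.5;0 0 0 0 0.5'
python3 - <<'E'
from h import *
shot('wrist','w5');s=read_state();print(s['eef_pos'],np.degrees(s['eef_rot'])[2],s['joints'][5])
P,p=cloud('w5'); fit(P,400,450,-330,-275,30,62,'sndlug');fit(P,380,500,-352,-260,5,12,'foot')
E
```

```text
clock: 9.85
eef_pos: [425.6, -301.7, 97.9]
eef_rot: [3.14, 0.001, 1.236]
wrist_force: [0.2, -1.0, -0.2]
finger_gap: 46.9
finger_force: 0.0
[ 425.7039392  -301.71149487   97.94296192] 70.83012439158743 -0.35219341030343115
sndlug 809 c [ 425.1 -301.1] size [38.2 11.9] ang 70.5 z [38.3 55.  58.4]
[[413.0, -317.0], [424.0, -321.0], [437.0, -285.0], [426.0, -281.0]]
foot 4233 c [ 436.4 -305.7] size [50.1 84.1] ang 71.7 z [7.1 8.3 9.5]
[[389.0, -316.0], [468.0, -343.0], [484.0, -295.0], [404.0, -269.0]]
```

```bash
python3 -m handwheel '0 0 -0.6 0 0.5; 0 0 -0.6 0 0.5; 0 0 -0.5 0 0.5; 0 0 -0.25 0 0.8; 0 0 0 0 1; 0 0 0 0 1; 0 0 0 0 1; 0 0 0 0 1; 0 0 0 0 1; 0 0 0 0 1;0 0 0 0 1; 0 0 0 0 1' 40; python3 -m handwheel '0 0 0 0 1; 0 0 0.6 0 1; 0 0 0.9 0 1;0 0 0.9 0 1; 0 0 0.9 0 1;0 0 0.9 0 1;0 0 0 0 1;0 0 0 0 1'
```

```text
clock: 10.9
eef_pos: [425.1, -301.8, 19.4]
eef_rot: [3.14, 0.001, 1.235]
wrist_force: [0.4, 1.1, 7.6]
finger_gap: 11.6
finger_force: 40.0
clock: 11.57
eef_pos: [425.0, -301.7, 188.1]
eef_rot: [3.138, 0.001, 1.235]
wrist_force: [0.3, 0.6, -2.2]
finger_gap: 11.9
finger_force: 40.0
```

```bash
python3 -m handwheel '0 0.5 0 0.5 1;0 0.85 0 0.5 1;0 0.85 0 0.5 1;0 0.85 0 0.5 1;0 0.85 0 0.5 1;0 0.85 0 0.5 1;0 0.85 0 0.5 1;0 0.85 0 0.5 1;0 0.85 0 0 1;0 0.85 0 0 1;0 0.8 0 0 1;0 0.6 0 0 1'; python3 -m handwheel '0 0.5 0 0 1; 0 0 0 0 1;0 0 0 0 1;0 0 0 0 1'
python3 - <<'E'
from h import *
s=read_state();print(s['eef_pos'],np.degrees(s['eef_rot'])[2])
shot('wrist','w6')
E
```

```text
clock: 12.57
eef_pos: [423.5, 82.8, 184.9]
eef_rot: [-3.139, 0.0, 1.585]
wrist_force: [0.1, -0.1, -1.7]
finger_gap: 11.6
finger_force: 40.0
clock: 12.9
eef_pos: [424.2, 100.2, 185.4]
eef_rot: [-3.14, 0.0, 1.584]
wrist_force: [0.3, -0.7, -1.8]
finger_gap: 11.9
finger_force: 40.0
[424.17497529 100.16603474 185.40319251] 90.74927791851775
```

View pics/w6.png

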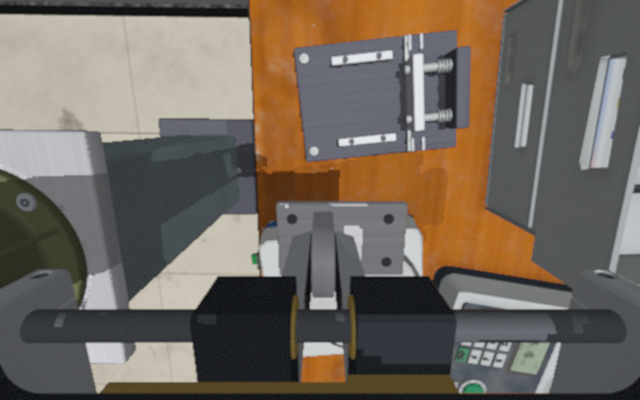

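The fixture is fully visible: bed from (300,50) to (455,150), cheeks at (362,58) and (367,140), fence at (418,92) and housing at (460,88). Fitting its pose.

Run:
```python
from h import *
P,p=cloud('w6')
for u,v in [(350,100),(362,57),(367,140),(418,92),(461,88)]: print(P[v,u].round(1))
fit(P,300,650,130,380,6,13,'bed')
a=fit(P,380,505,195,290,18,24,'cheeks')
m=a[:,1]<226
for q in (a[m],a[~m]): 
    if len(q)>5: r=cv2.minAreaRect(q[:,:2].astype(np.float32));print(r)
fit(P,480,540,160,290,36,43,'fence')
fit(P,540,600,160,290,36,46,'hous')
np.set_printoptions(suppress=True)
```

```text
[452.6 197.2  10.8]
[462.4 237.9  22.7]
[471.5 155.6  21.6]
[516.7 203.6  41. ]
[558.  207.6  42. ]
bed 14587 c [503.2 205.9] size [221.4 156.2] ang 1.4 z [ 8.9 10.3 11.6]
[[391.0, 281.0], [394.0, 125.0], [616.0, 131.0], [612.0, 287.0]]
cheeks 522 c [461.3 237.6] size [61.1  8.5] ang 6.4 z [20.1 22.2 23.6]
[[431.0, 238.0], [431.0, 230.0], [492.0, 237.0], [491.0, 245.0]]
((461.33331298828125, 237.5977020263672), (61.08629608154297, 8.492812156677246), 6.399102210998535)
fence 847 c [516.7 202.7] size [10.7 71.9] ang 6.1 z [38.  40.6 42. ]
[[508.0, 238.0], [515.0, 166.0], [526.0, 167.0], [518.0, 239.0]]
hous 1305 c [559.5 207.4] size [15.  75.7] ang 6.3 z [38.  42.  43.5]
[[548.0, 244.0], [556.0, 169.0], [571.0, 171.0], [563.0, 246.0]]
```

```bash
python3 -m handwheel '0.1 0.4 0 0.31 1;0.15 0.6 0 0.4 1;0.1 0.6 0 0.4 1;0.1 0.6 0 0 1;0 0.16 0 0 1;0 0 -0.5 0 1;0 0 -0.6 0 1;0 0 -0.6 0 1;0 0 -0.6 0 1;0 0 -0.4 0 1;0 0 -0.3 0 1;0 0 0 0 1'; python3 -m handwheel '0 0 0 0 1;0 0 0 0 1'
python3 - <<'E'
from h import *
s=read_state();print(s['eef_pos'],np.degrees(s['eef_rot']))
shot('wrist','w7'); shot('side','d7')
P,p=cloud('w7'); fit(P,480,540,160,290,36,42,'fence')
fit(P,420,490,170,220,85,110,'lug');fit(P,380,510,155,235,43,52,'foot top')
E
```

```text
clock: 13.95
eef_pos: [441.4, 193.5, 64.0]
eef_rot: [-3.137, 0.001, 1.679]
wrist_force: [-0.9, 0.1, -2.3]
finger_gap: 12.0
finger_force: 40.0
clock: 14.12
eef_pos: [443.1, 194.6, 67.2]
eef_rot: [3.141, -0.0, 1.68]
wrist_force: [-0.5, 0.4, -1.7]
finger_gap: 12.0
finger_force: 40.0
[443.06550945 194.60159587  67.15514244] [ 1.79945197e+02 -8.52996002e-03  9.62511946e+01]
fence 1469 c [516.6 203.3] size [10.6 71.3] ang 6.3 z [37.8 40.7 41.7]
[[507.0, 238.0], [515.0, 167.0], [526.0, 168.0], [518.0, 239.0]]
lug 2581 c [439.8 196.8] size [37.9 32.9] ang 70.9 z [ 87.8 102.1 107.4]
[[418.0, 184.0], [449.0, 174.0], [462.0, 209.0], [430.0, 220.0]]
foot top 140 c [452.3 220.1] size [82.3  0.7] ang 6.2 z [48.8 50.1 51.9]
[[411.0, 216.0], [411.0, 215.0], [493.0, 224.0], [493.0, 225.0]]
```

View pics/w7.png

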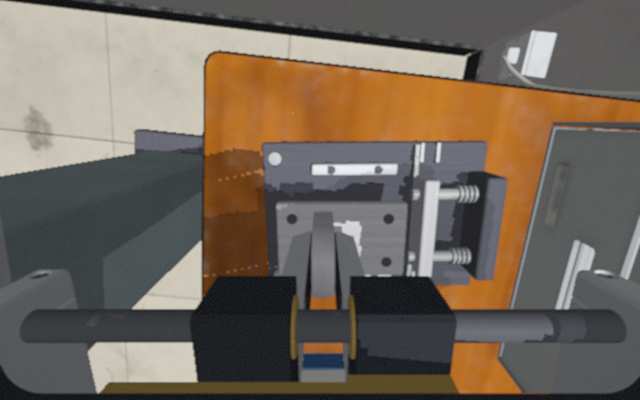

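The view shows the foot level between the cheeks, its edge at (340,205), square to the fence at (428,228) and well short of it. Lowering.

```bash
python3 -m handwheel '0 0 -0.3 0 1;0 0 -0.3 0 1;0 0 -0.2 0 1;0 0 -0.07 0 1;0 0 0 0 1; 0 0 0 0 1'; python3 -m handwheel '0 0 -0.04 0 1;0 0 0 0 1;0 0 0 0 1'; python3 -m handwheel '0 0 -0.04 0 1;0 0 0 0 1;0 0 0 0 1'
```

```text
clock: 14.72
eef_pos: [442.8, 195.1, 32.0]
eef_rot: [3.141, -0.0, 1.681]
wrist_force: [-0.2, 0.6, -2.3]
finger_gap: 11.6
finger_force: 40.0
clock: 14.97
eef_pos: [442.7, 195.1, 30.2]
eef_rot: [3.141, -0.0, 1.681]
wrist_force: [0.7, 0.0, -1.5]
finger_gap: 11.8
finger_force: 40.0
clock: 15.22
eef_pos: [442.8, 195.2, 29.4]
eef_rot: [3.141, -0.0, 1.681]
wrist_force: [-4.8, -1.7, 14.9]
finger_gap: 11.9
finger_force: 40.0
```

Seated on the bed. I'll ease the downward load slightly, then push along +x of the fixture.

```bash
python3 -m handwheel '0 0 0.015 0 1;0.08 0.009 0 0 1;0.08 0.009 0 0 1;0.08 0.009 0 0 1;0.05 0.005 0 0 1;0.03 0.003 0 0 1;0 0 0 0 1;0 0 0 0 1'; python3 -m handwheel '0.05 0.005 0 0 1;0.05 0.005 0 0 1;0.05 0.005 0 0 1;0 0 0 0 1;0 0 0 0 1'
```

```text
clock: 15.88
eef_pos: [455.7, 196.6, 29.4]
eef_rot: [3.141, -0.0, 1.681]
wrist_force: [-1.7, 0.7, 6.0]
finger_gap: 11.5
finger_force: 40.0
clock: 16.3
eef_pos: [461.1, 197.1, 29.4]
eef_rot: [-3.141, -0.0, 1.681]
wrist_force: [-6.1, -0.9, 9.9]
finger_gap: 11.7
finger_force: 40.0
```

```bash
python3 -m handwheel '0.05 0.006 0 0 1;0.05 0.006 0 0 1;0.05 0.006 0 0 1;0.05 0.006 0 0 1;0 0 0 0 1;0 0 0 0 1;0 0 0 0 1'
python3 - <<'E'
from h import *
s=read_state();print(s['eef_pos'],s['wrist_force'],np.degrees(s['eef_rot']))
shot('wrist','w8'); P,p=cloud('w8'); fit(P,490,550,160,290,36,42,'fence')
c=p[120:320,220:520];cv2.imwrite('pics/w8c.png',cv2.resize(c,None,fx=2.6,fy=2.6,interpolation=cv2.INTER_CUBIC)[:,:,::-1])
E
```

```text
clock: 16.88
eef_pos: [468.4, 198.0, 29.4]
eef_rot: [-3.139, 0.0, 1.681]
wrist_force: [-13.8, -2.6, 15.6]
finger_gap: 11.9
finger_force: 40.0
[468.43643007 197.95324657  29.43413192] [-13.79933994  -2.58005154  15.63724642] [-1.79867348e+02  1.43272778e-02  9.63097867e+01]
fence 1691 c [536.8 216.6] size [32.5 52.8] ang 6.8 z [37.3 40.6 41.7]
[[518.0, 241.0], [524.0, 189.0], [556.0, 192.0], [550.0, 245.0]]
```

View pics/w8c.png

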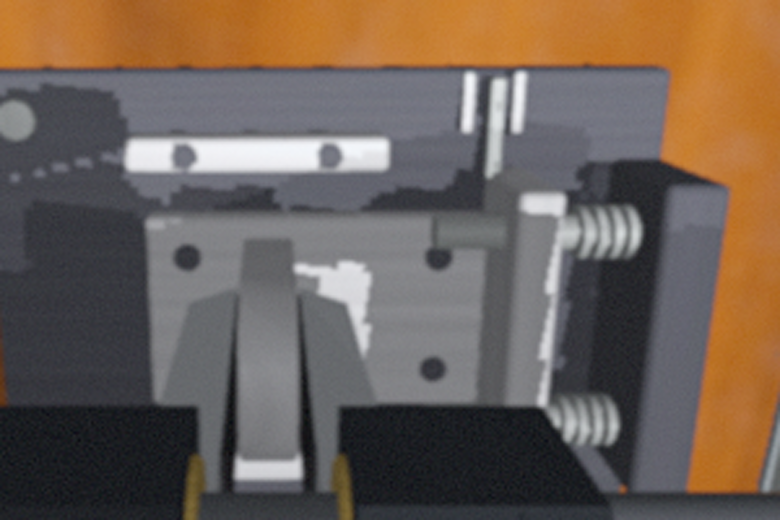

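The pointer at (497,90) stands midway between the ribs at (468,100) and (520,100), and the bracket lies flat and square against the fence. I'll hold briefly, then hand it in.

```bash
python3 -m handwheel '0 0 0 0 1;0 0 0 0 1;0 0 0 0 1;0 0 0 0 1;0 0 0 0 1;0 0 0 0 1' && python3 -c "from cell import *;print(sign_off())"
```

```text
clock: 17.43
eef_pos: [468.4, 198.0, 29.4]
eef_rot: [-3.139, 0.0, 1.681]
wrist_force: [-13.2, -2.4, 14.6]
finger_gap: 12.2
finger_force: 40.0
the job is handed in; nothing more can be done
None
```

I handed the job in at 17.4 s, with no verdict returned: the broken bracket lies released in the reject tray, and the sound one is still gripped and pressed flat and square on the fence, with the visible pointer midway between the ribs (about 10.5 mm of travel, roughly 8 N by the spring rate).

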